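# Gather the mincer plates on their storage rod

### The job

The clean mincer plates stand in the light wooden drying rack. Take the storage rod by its black handle, thread it lengthwise through the middle holes of all four plates until you feel its brass collar press lightly on the brass stops of the rack's end post (do not ram them), let it lie down in the rack's two notched posts and let go. Then take the rod again by its middle, between the two pairs of plates, lift all four plates off together and hang the loaded rod in the two notched posts of the dark wooden stand, dropping no plate on the worktop and leaving the glass, the mandarin and the spice jar where they are.

Things in the scene. Friction and masses are not known exactly. Their poses are not given: they have to be found in the camera images.
- rack: fixed light wood drying rack, base 204 x 70 x 12 mm. Origin under the base's centre; x = its length, z up. Plates stand across x at x = -64, -48, +48, +64 mm, bore centres y = 0, z = 59 mm, each resting on two wires (y = +-18, tops z = 39) between upright pins 5 mm thick (y = +-18, x = +-40, +-56, +-72, tops z = 62). Between x = -37 and +37 only the base
- rack_home (a point): middle of the line on which the rod rests in both rack notches: rack x = 0, y = 0, z = 57.5 mm. Y-shaped posts at rack x = -88 and +88 mm: 8 mm thick along x, 35 mm wide, tops z = 71; their V notches open upward, flanks 30 degrees from vertical, and hold the rod's axis at z = 57.5 mm
- stops: four brass stop pads, 5 x 9 mm, on the outer faces of the rack's end posts, either side of each notch; faces at rack x = -94 and +94 mm, y = +-9, z = 57.5 mm. Only the collar, not the rod, meets them. Origin and axes as the rack's
- stand: fixed dark wood storage stand, base 190 x 70 x 12 mm. Origin under the base's centre; x = its length, z up. Y-shaped posts at x = -82 and +82 mm (8 mm thick, tops 74 mm high, V notches like the rack's) carry the rod with its axis at y = 0, z = 60 mm
- stand_home (a point): middle of the rod's resting line on the stand: stand x = 0, y = 0, z = 60 mm. A rod hung over the stand's middle by the same spot that lay over the rack's middle, collar touching there, has its collar 8 mm clear outside the post
- rod: steel rod, 8 mm thick, 90 to 190 g. Origin on its axis; x along it to the tip at +126 mm (last 14 mm taper). Brass collar, 24 mm across, 8 mm long, screwed tight on the rod; its tip-side face is anywhere from x = -102 to -86 mm, not reported. Black flat-sided handle 14 (y) x 16 (z) mm from x = -176 to -110. Starts in the stand's notches, tip to the robot's left, 4 to 10 mm handle-ward of stand_home
- plate_a: steel mincer plate (perforated disc), 54 mm across, 8 mm thick, one ring of 10 middling holes, with a round bore of 16 mm diameter through its middle (the other holes are too small for the rod), 50 to 100 g. Origin at the centre of the bore; x axis along the bore. Stands loose on edge in the rack with about 3 mm of play, free to lean a little
- plate_b: steel mincer plate (perforated disc), 54 mm across, 8 mm thick, two rings of small holes, with a round bore of 16 mm diameter through its middle (the other holes are too small for the rod), 50 to 100 g. Origin at the centre of the bore; x axis along the bore. Stands loose on edge in the rack with about 3 mm of play, free to lean a little
- plate_c: steel mincer plate (perforated disc), 54 mm across, 8 mm thick, one ring of 8 large holes, with a round bore of 16 mm diameter through its middle (the other holes are too small for the rod), 50 to 100 g. Origin at the centre of the bore; x axis along the bore. Stands loose on edge in the rack with about 3 mm of play, free to lean a little
- plate_d: steel mincer plate (perforated disc), 54 mm across, 8 mm thick, three rings of very small holes, with a round bore of 16 mm diameter through its middle (the other holes are too small for the rod), 50 to 100 g. Origin at the centre of the bore; x axis along the bore. Stands loose on edge in the rack with about 3 mm of play, free to lean a little
- glass: clear drinking glass, 85 mm across, 87 mm high, origin under its centre: bystander
- mandarin: mandarin, 53 mm across, 43 mm high, origin under its centre: bystander
- spice_jar: spice jar with green label and dark lid, 41 mm across, 104 mm high, origin under its centre: bystander
Not all that is in view belongs to the job. There is more than one size of the stand; the one meant has the size given above. Leave any green look-alike of the plate_c alone.

How it is judged:
By the outcome, as a careful person would: the job done as asked, in the order asked, and still so for the second after the job is handed in, with the robot touching nothing.
It also fails if it takes over 70 s, if anything falls off the work surface, if the arm or the gripper's body presses on something with over 40 N, if the wrist force passes 120 N, or if a joint passes its speed limit or range.

### The arm

A 7-joint arm with a two-finger parallel gripper is mounted at the origin on a cart in front of the work surface, level with it; the furniture and walls round the work are solid. World frame = base frame: x ahead of the robot, y to its left, z up, the work surface at z = 0. Lengths are in m, angles in rad, forces in N, time in s.
With the tool pointing down it reaches from about 0.4 to 0.85 m from the base axis. Payload 10.4 kg.
Tool frame: the origin (TCP) lies midway between the tips of the shut fingers; the grasp point (between the pads) lies 19 mm behind it; z points along the fingers, y is the line along which they close (so a half turn about z gives the same grasp; the last joint's range is limited). The gripper opens to 87 mm and grips with 3 to 60 N. Pads are 19 mm wide; open, the fingers measure 117 mm over their backs; the gripper's body (75 mm by 190 mm) begins 51 mm behind the grasp point.
Start: joints at [1.282, 0.332, -0.065, 1.46, 0.022, 1.35, -0.088], TCP at [0.164, -0.603, 0.223] pointing down, gripper open.
Joint ranges: [-2.6, 2.6], [-0.5, 2.12], [-1.47, 1.34], [0.16, 2.42], [-1.27, 4.41], [0.06, 2.06], [-2.6, 2.6]. Speed limits (rad/s): [2.22, 2.22, 2.79, 2.79, 3.14, 3.14, 3.14].

### API

Orientations are given as a unit quaternion [x, y, z, w].
In Python, from bench import r gives the robot as it stands.
- The arm moves only by the tool apply_moves, never from a script. Its argument "steps" is a list of rows, each a list of 7 numbers: the turn, a rotation vector about the tool's x, y, z in rad, then the shift along the tool's x, y, z in mm, then the opening, from -1 (shut) to 1 (fully open). In form: [[ax, ay, az, x, y, z, claw], ...]. A call has 1 to 20 rows; each row is the pose to reach, as a shift and turn from the pose commanded when the call began, along the tool's axes at that moment; what a row does not reach only later rows make up. A row lasts 1/12 s, in which the tool goes at most 41.7 mm and 7.16 degrees, less where a joint would pass 70% of its speed; a pose out of reach is approached as far as the arm can. A call with a gripper value outside its range is refused whole. The fingers move at their own pace and stop on an object; "force" is the grip in N (left out, the last holds). Time passes only in rows, so rows that repeat a pose let the fingers close. It gives the time, the measured TCP pose, the force, the opening and the grip force at its end, in the units of the state.
- r.read_state(): the state, without advancing time (a new reading comes with each control period).
- r.camera(name): name is "scene" or "top"; returns a dict with "pixels" (384x512x3 uint8, red, green, blue), "z_map" (384x512 float32, m along the optical axis (not along the pixel's ray), 0 where there is no reading), "fovy" (degrees; the focal length in pixels is half the picture's height over the tangent of half this angle, whatever the lens; pixels are square), "cx", "cy" (the principal point, pixels), "position" and "orientation" of the camera in the world. Camera axes: x right, y down, z forward; pixel columns grow to the right and rows downward; lengths in m; the calibration is good to about 2 mm. A picture is of the moment at which its call begins.
- r.close_job(): hands the job in; it is judged then, once.
The state is a dict: "time": time; "joint_positions": joint angles; "joint_vel": joint speeds; "joint_torque": joint torques, N m; "ee_pos": TCP position; "eef_rot": TCP orientation; "ft_force": force on the tool from outside, world axes, zero at the start; "torque": the same for the moment, N m; "width": finger opening in m; "grip_force": force on a finger pad.
Only numpy, scipy, OpenCV 4.12 (cv2) and the standard library are available. Lean on these libraries where they do the work, as an engineer would, in place of code of your own. Each camera call takes 0.05 s, during which the arm holds its last target. There are 200 camera calls.

## Working session

There is one attempt and no reset: what is moved stays moved. The work goes in short steps, Python scripts to look and compute and a tool call to move; the robot and the scene stay as the last step left them, time stands still between calls to the robot, and variables do not carry over. Pictures are saved under pics/ and viewed, at most 10 in all, crops included, and the job is handed in when it is done.

Besides the shell and the picture viewer there is one more tool, called after ">>>" as name([rows], argument=value, ...), one row to a line, values as JSON. apply_moves: Moves the arm, as the interface text tells. Its arguments: {"type":"object","properties":{"steps":{"type":"array","items":{"type":"array","items":{"type":"number"}}},"force":{"type":"number"}},"required":["steps"]}

```bash
mkdir -p pics; ls; cat > h.py <<'E'
import numpy as np, cv2
from scipy.spatial.transform import Rotation as R
from bench import r
def cam(n):
    c=r.camera(n); c['f']=c['pixels'].shape[0]/2/np.tan(np.radians(c['fovy'])/2)
    c['R']=R.from_quat(c['orientation']).as_matrix() if np.size(c['orientation'])==4 else np.array(c['orientation'])
    c['p']=np.array(c['position']); return c
def cloud(c):
    h,w=c['z_map'].shape; u,v=np.meshgrid(np.arange(w),np.arange(h)); z=c['z_map']
    P=np.stack([(u-c['cx'])*z/c['f'],(v-c['cy'])*z/c['f'],z],-1)
    return P@c['R'].T+c['p']
def ray(c,u,v,z):
    d=c['R']@np.array([(u-c['cx'])/c['f'],(v-c['cy'])/c['f'],1.]); return c['p']+d*(z-c['p'][2])/d[2]
def proj(c,P):
    q=(np.array(P)-c['p'])@c['R']; return np.array([c['cx']+c['f']*q[0]/q[2],c['cy']+c['f']*q[1]/q[2]])
E
python3 - <<'E'
from h import *
import pickle
s=r.read_state(); print(s)
for n in('scene','top'):
    c=cam(n); print(n,c['fovy'],c['f'],c['cx'],c['cy'],c['p'],c['R'].round(3).tolist())
    pickle.dump(c,open(n+'0.pkl','wb'))
    cv2.imwrite(f'pics/{n}0.png',cv2.resize(c['pixels'][:,:,::-1],(800,600),interpolation=cv2.INTER_CUBIC))
E
```

```text
pics
{'time': 0.0, 'joint_positions': array([ 1.28239984,  0.33287637, -0.06468653,  1.46094607,  0.02162747,
        1.34989235, -0.08850969]), 'joint_vel': array([-1.28059779e-03,  1.81555627e-03,  5.89039581e-05,  5.02875442e-04,
       -7.41852908e-04, -1.11643832e-03,  6.44142302e-04]), 'joint_torque': array([ 1.15544492e-03, -6.23262691e+01,  2.51689920e-02, -3.89891481e+01,
       -6.14356413e-02,  3.99582752e-02,  1.22980814e-04]), 'ee_pos': array([ 0.16404936, -0.60268499,  0.22174883]), 'eef_rot': array([ 9.91181455e-01,  1.32509681e-01, -1.42431670e-04, -6.98602901e-04]), 'ft_force': array([-0.42817404,  0.24807156, -0.4104815 ]), 'torque': array([0.01249103, 0.00601779, 0.0022479 ]), 'grip_force': 0.0, 'width': 0.08720479492670993}
scene 47.750304789121664 433.7804054975892 253.63998876264125 187.4422053210704 [-0.45744162 -1.03295178  0.86023792] [[0.714, -0.34, 0.612], [-0.7, -0.363, 0.615], [0.013, -0.868, -0.497]]
top 55.56323465482943 364.4437773523934 255.37526102897888 185.82090738966806 [ 0.43559919 -0.03709856  1.25371233] [[0.026, -0.997, 0.072], [-0.999, -0.027, -0.017], [0.019, -0.072, -0.997]]
```

View pics/top0.png

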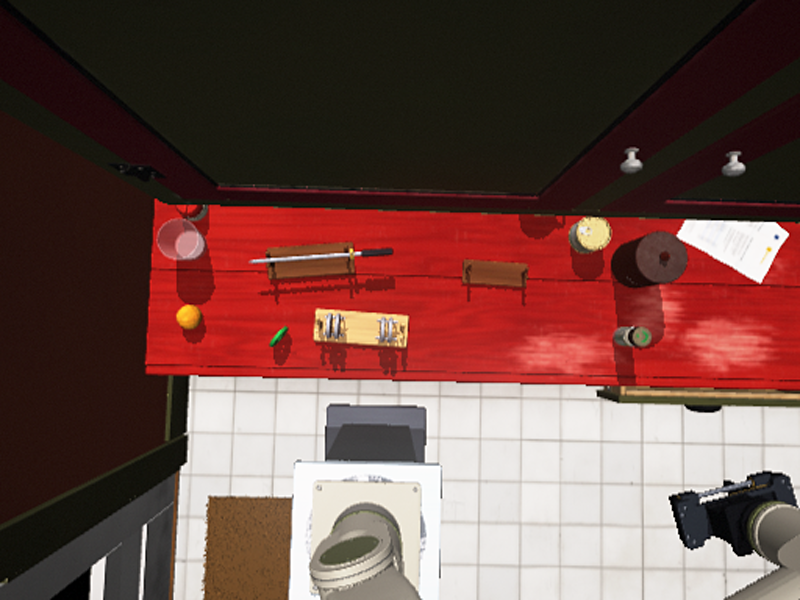

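View pics/scene0.png

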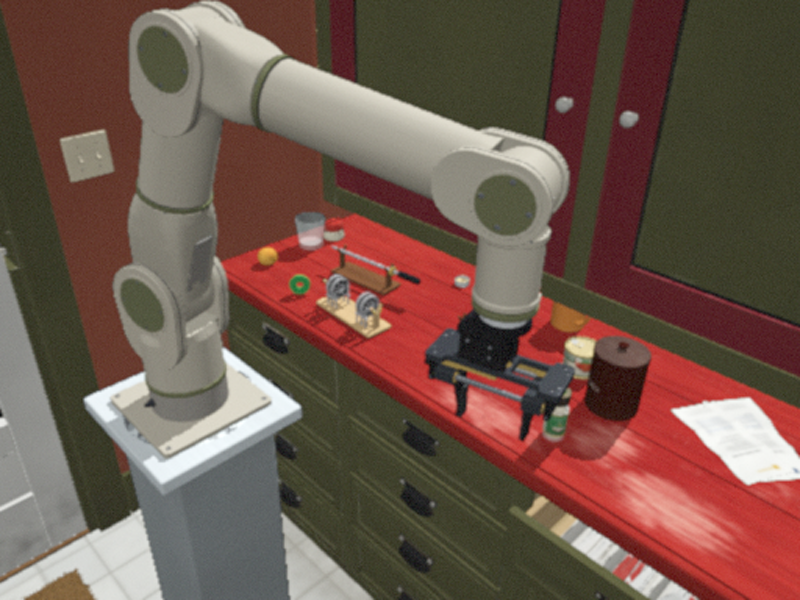

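The top view shows the rod in the dark stand at about (312,258), tip on the left at (250,261) and handle on the right at (375,252). The light rack is at (360,328), the green decoy at (279,337) and a smaller stand at (496,272). In the scene view the same things sit around (365,275) and (352,313).

```bash
cat > m.py <<'E'
from h import *
import pickle
c=pickle.load(open('top0.pkl','rb')); P=cloud(c); im=c['pixels']
hsv=cv2.cvtColor(im,cv2.COLOR_RGB2HSV); 
def box(x0,y0,x1,y1):
    m=np.zeros(im.shape[:2],bool); m[int(y0*.64):int(y1*.64),int(x0*.64):int(x1*.64)]=1; return m
rk=box(300,295,425,360); st=box(240,230,400,300)
print('table z',np.median(P[...,2][box(430,300,500,340)]))
for n,m in(('rack',rk),('stand',st)):
    z=P[...,2]
    print(n,'z hist',np.histogram(z[m],bins=np.arange(-.01,.12,.01))[0])
    b=m&(z>.006)&(z<.02)
    q=P[b][:,:2]; (cx,cy),(w,h),a=cv2.minAreaRect((q*1000).astype(np.float32)); print(n,'base',cx,cy,w,h,a,b.sum())
    t=m&(z>.045)
    tp=P[t]; print(n,'tall',tp.min(0),tp.max(0),t.sum())
for nm in('top','scene'):
    c=pickle.load(open(nm+'0.pkl','rb'))
    u,v=(235,185) if nm=='top' else (190,140)
    if nm=='top': cr=c['pixels'][140:240,140:290]
    else: cr=c['pixels'][145:220,180:285]
    cv2.imwrite(f'pics/{nm}_crop.png',cv2.resize(cr[:,:,::-1],(780,int(780*cr.shape[0]/cr.shape[1])),interpolation=cv2.INTER_CUBIC))
E
python3 m.py
```

```text
table z -0.0001568737942867493
rack z hist [1070 1265  695    1   22   22   34   68   76   90    2    0]
rack base 445.57489013671875 20.478492736816406 135.34324645996094 269.086181640625 0.2251589149236679 930
rack tall [ 0.41602001 -0.06833133  0.04535524] [0.47226563 0.11817163 1.25371233] 296
stand z hist [1759 1804  723    2    3    2   28  257   30    0    0    0]
stand base 578.5296630859375 117.99970245361328 147.8739013671875 343.7833557128906 3.0084288120269775 955
stand tall [ 0.43559919 -0.04077614  0.0504562 ] [0.61374536 0.2559361  1.25371233] 330
```

View pics/top_crop.png

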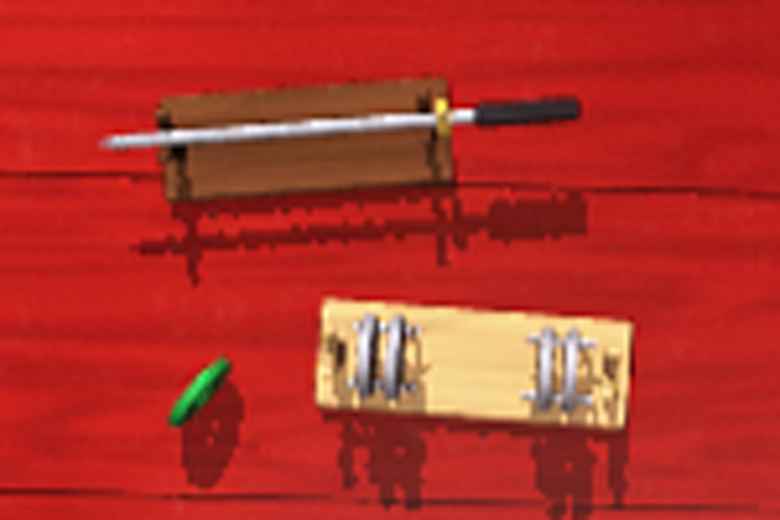

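View pics/scene_crop.png

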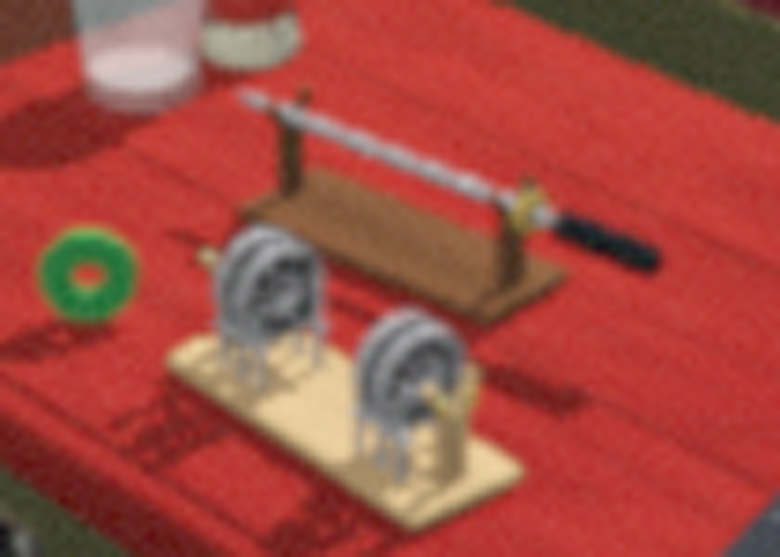

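The top crop shows the rod from (102,143) to the handle end (580,107), with the brass collar at (441,117) just outside the right post. The rack base corners are about (323,298), (632,321), (628,430) and (318,408). The scene crop confirms the handle is on the right and the near post's V is at (447,395).

```bash
cat > m2.py <<'E'
from h import *
import pickle
C={n:pickle.load(open(n+'0.pkl','rb')) for n in('top','scene')}
c=C['top']; hsv=cv2.cvtColor(c['pixels'],cv2.COLOR_RGB2HSV).astype(int); H,S,V=hsv[...,0],hsv[...,1],hsv[...,2]
for p in((270,207),(190,168),(233,161),(200,165),(225,162),(160,167),(250,300)): print(p,hsv[p[1],p[0]])
def win(x0,y0,x1,y1):
    m=np.zeros(H.shape,bool); m[y0:y1,x0:x1]=1; return m
def rect(m,z,nm):
    m=cv2.morphologyEx(m.astype(np.uint8),cv2.MORPH_CLOSE,np.ones((5,5)));
    cs=max(cv2.findContours(m,0,1)[0],key=cv2.contourArea); mm=np.zeros(m.shape,np.uint8); cv2.drawContours(mm,[cs],-1,1,-1)
    q=np.array([ray(c,u,v,z)[:2]*1000 for v,u in np.argwhere(mm)],np.float32)
    print(nm,cv2.minAreaRect(q), 'mean',q.mean(0))
rect(win(195,192,266,228)&(H>12)&(H<32)&(V>80),.012,'rack')
rect(win(165,150,232,182)&(H>5)&(S<200)&(V>50)|win(165,150,232,182)&(S<120),.012,'stand')
# rod: unsaturated bright pixels, handle: dark pixels
m=win(155,155,235,172)&(S<90)&(V>110)
p=np.argwhere(m); q=np.array([ray(c,u,v,.060)*1000 for v,u in p])[:,:2]
k=np.polyfit(q[:,1],q[:,0],1)
for _ in range(4):
    e=q[:,0]-np.polyval(k,q[:,1]); g=abs(e)<4; k=np.polyfit(q[g,1],q[g,0],1)
print('rod x=',k,g.sum(),'y range',q[g,1].min(),q[g,1].max(), 'ang deg',np.degrees(np.arctan(k[0])))
m=win(228,155,256,166)&(V<75)&(S<140); q=np.array([ray(c,u,v,.060)*1000 for v,u in np.argwhere(m)])[:,:2]; print('handle',cv2.minAreaRect(q.astype(np.float32)),q.mean(0),len(q), q.min(0),q.max(0))
m=win(220,155,230,168)&(H>18)&(H<35)&(S>110)&(V>130); q=np.array([ray(c,u,v,.064)*1000 for v,u in np.argwhere(m)])[:,:2]; print('collar',q.mean(0),len(q),q.min(0),q.max(0))
m=win(205,195,262,222)&(S<70)&(V>90); n,l,s,ce=cv2.connectedComponentsWithStats(m.astype(np.uint8))
for i in range(1,n):
    if s[i,4]>8: print('plate',s[i],ray(c,*ce[i],.075)[:2]*1000)
P=cloud(c); print('back wall', [P[v,256].round(3).tolist() for v in(60,100,118,122,126,130,135,140)])
for nm,(u,v),z in(('glass',(185,240),.087),('mand',(188,317),.03),('jar',(640,336),.1)): print(nm,ray(c,u*.64,v*.64,z))
E
python3 m2.py
```

```text
(270, 207) [  1 203 198]
(190, 168) [ 10 181 114]
(233, 161) [167  32  55]
(200, 165) [178  23 136]
(225, 162) [ 18  88 147]
(160, 167) [177  64 160]
(250, 300) [  0   0 251]
rack ((442.90106201171875, 23.469863891601562), (201.66232299804688, 68.99732208251953), 87.18536376953125) mean [442.84354   23.771255]
stand ((586.8574829101562, 139.00640869140625), (70.57218933105469, 225.8450164794922), 5.268026351928711) mean [587.1064  137.75044]
rod x= [-1.00487395e-01  6.01858109e+02] 162 y range 28.20555521281202 257.07995861360394 ang deg -5.738240977794883
handle ((602.3731689453125, -7.7775726318359375), (11.599342346191406, 59.89033126831055), 5.7590651512146) [602.31480221  -7.11210486] 68 [595.48603318 -37.57296026] [610.37086499  21.82728823]
collar [598.07856451  45.75969745] 13 [587.69060896  41.09981274] [607.52810173  48.07851379]
plate [207 200   5  16  40] [447.57383552  88.96944209]
plate [212 201   5  16  44] [444.89073118  72.41840273]
plate [240 203  15  16 103] [440.74069058 -32.57259811]
back wall [[0.689, -0.043, 0.663], [0.689, -0.047, 0.445], [0.688, -0.05, 0.292], [0.684, -0.051, 0.264], [0.679, -0.052, 0.24], [0.679, -0.053, 0.188], [0.705, -0.056, -0.003], [0.687, -0.056, -0.001]]
glass [0.61188013 0.38511637 0.087     ]
mand [0.45515224 0.39066048 0.03      ]
jar [ 0.43949928 -0.54964396  0.1       ]
```

```bash
cat > m3.py <<'E'
from h import *
import pickle
C={n:pickle.load(open(n+'0.pkl','rb')) for n in('top','scene')}
c=C['top']; 
for s in('top','scene'):
    P=cloud(C[s]); 
    for zl in((.05,.1),(.12,.16),(.16,.2),(.2,.25),(.25,.3)):
        m=(C[s]['z_map']>0)&(P[...,1]>-.1)&(P[...,1]<.2)&(P[...,0]>.63)&(P[...,0]<.85)&(P[...,2]>zl[0])&(P[...,2]<zl[1])
        print(s,zl,m.sum(),np.percentile(P[m][:,0],[2,50]).round(3) if m.sum() else '')
print('stand centre',ray(c,140+308/5.2,140+140/5.2,.012))
print('small stand',ray(c,496*.64,272*.64,.03), 'decoy',ray(c,279*.64,337*.64,.03))
s0=np.array([.5877,.141,.06]); us=np.array([-.1,.995,0]); ur=np.array([.05,.9987,0]); o=np.array([.6019-.1005*.134,.134,.06]); k0=np.array([.4429,.0235,.0575])
side=lambda u:np.array([u[1],-u[0],0])
pts=[(o+us*.126,'r'),(o-us*.110,'r'),(o-us*.176,'r')]
for b,u,L,h,zt in((s0,us,.095,.082,.074),(k0,ur,.102,.088,.071)):
    g=b*[1,1,0]
    for sx in(-1,1):
        for sy in(-1,1): pts+=[(g+sx*L*u+sy*.035*side(u)+[0,0,.012],'b')]
        pts+=[(b+sx*h*u,'n')]
for n in C:
    im=C[n]['pixels'][:,:,::-1].copy(); x0,y0,w,h=(140,140,150,90) if n=='top' else (175,140,120,85)
    cr=cv2.resize(im[y0:y0+h,x0:x0+w],None,fx=5.2,fy=5.2,interpolation=cv2.INTER_CUBIC)
    for p,k in pts:
        q=(proj(C[n],p)+.5-[x0,y0])*5.2; cv2.circle(cr,tuple(int(t) for t in q),3,(255,255,0) if k!='n' else (255,0,255),1)
    cv2.imwrite(f'pics/ov_{n}.png',cr)
a=[cv2.imread(f'pics/ov_{n}.png') for n in C]; w=max(t.shape[1] for t in a); a=[cv2.copyMakeBorder(t,0,0,0,w-t.shape[1],0) for t in a]
v=np.vstack(a); print(v.shape); cv2.imwrite('pics/ov.png',cv2.resize(v,(int(v.shape[1]*600/v.shape[0]),600)) if 0 else v[:, :])
E
python3 m3.py
```

```text
top (0.05, 0.1) 0 
top (0.12, 0.16) 249 [0.68 0.68]
top (0.16, 0.2) 258 [0.678 0.679]
top (0.2, 0.25) 421 [0.678 0.679]
top (0.25, 0.3) 884 [0.678 0.685]
scene (0.05, 0.1) 0 
scene (0.12, 0.16) 496 [0.675 0.681]
scene (0.16, 0.2) 504 [0.675 0.68 ]
scene (0.2, 0.25) 529 [0.674 0.679]
scene (0.25, 0.3) 11 [0.671 0.677]
stand centre [0.58523014 0.13546527 0.012     ]
small stand [ 0.56995132 -0.26691823  0.03      ] decoy [0.4176339  0.19562818 0.03      ]
(910, 780, 3)
```

View pics/ov_scene.png

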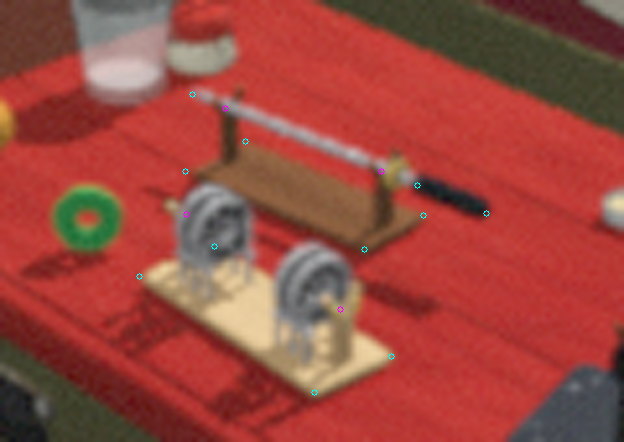

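View pics/ov_top.png

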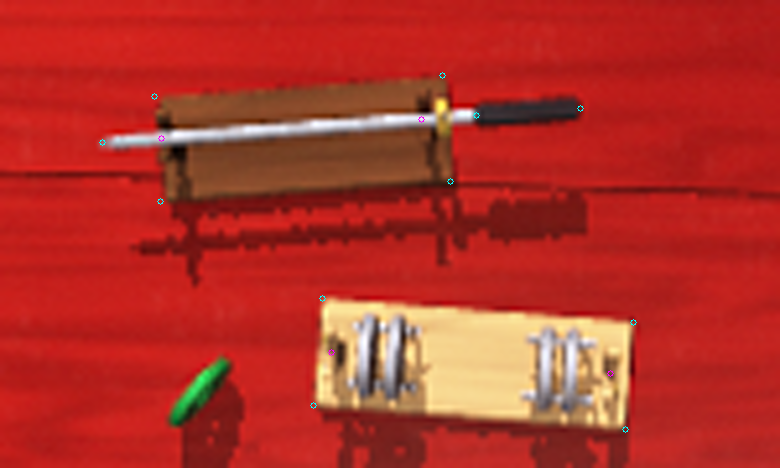

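The overlays show the rod and rack dots on target in both views, while the stand base sits about 5 px (3.5 mm) to the right of my dots, so stand_home is near y = 0.1375. The cupboard face is at x ≈ 0.677, so I'll tilt the tool back 25° to keep the gripper body clear of it.

```bash
cat > t.py <<'E'
from h import *
US=np.array([-.1,.995,0]); UR=np.array([.05,.9987,0])
def pose(u,th=25):
    u=u/np.linalg.norm(u); n=np.array([u[1],-u[0],0]); t=np.radians(th)
    z=n*np.sin(t)-np.array([0,0,np.cos(t)]); return np.stack([u,np.cross(z,u),z],1)
def go(G,u,th=25):
    s=r.read_state(); Rc=R.from_quat(s['eef_rot']).as_matrix(); Rt=pose(u,th); T=np.array(G)+.019*Rt[:,2]
    print('row',R.from_matrix(Rc.T@Rt).as_rotvec().round(4).tolist(),(Rc.T@(T-s['ee_pos'])*1000).round(1).tolist())
def now():
    s=r.read_state(); Rc=R.from_quat(s['eef_rot']).as_matrix()
    print('t',s['time'],'G',(s['ee_pos']-.019*Rc[:,2]).round(4),'x',Rc[:,0].round(4),'z',Rc[:,2].round(3),'F',s['ft_force'].round(2),'T',s['torque'].round(3),'w',round(s['width'],4),'gf',round(s['grip_force'],1))
E
python3 -c "
from t import *
now(); go([.601,.009,.20],US)"
```

```text
t 0.1 G [ 0.1641 -0.6028  0.2409] x [ 9.649e-01  2.627e-01 -1.000e-04] z [-0.     0.001 -1.   ] F [-0.3  -0.05 -0.01] T [-0.035  0.052  0.004] w 0.0869 gf 0.0
row [-0.3627, 0.3054, -1.3815] [590.2, -474.1, 39.6]
```

>>> apply_moves([
  [-0.363,0.305,-1.382,590.2,-474.1,39.6,0.2],
  [-0.363,0.305,-1.382,590.2,-474.1,39.6,0.2],
  [-0.363,0.305,-1.382,590.2,-474.1,39.6,0.2],
  [-0.363,0.305,-1.382,590.2,-474.1,39.6,0.2],
  [-0.363,0.305,-1.382,590.2,-474.1,39.6,0.2],
  [-0.363,0.305,-1.382,590.2,-474.1,39.6,0.2],
  [-0.363,0.305,-1.382,590.2,-474.1,39.6,0.2],
  [-0.363,0.305,-1.382,590.2,-474.1,39.6,0.2],
  [-0.363,0.305,-1.382,590.2,-474.1,39.6,0.2],
  [-0.363,0.305,-1.382,590.2,-474.1,39.6,0.2],
  [-0.363,0.305,-1.382,590.2,-474.1,39.6,0.2],
  [-0.363,0.305,-1.382,590.2,-474.1,39.6,0.2],
  [-0.363,0.305,-1.382,590.2,-474.1,39.6,0.2],
  [-0.363,0.305,-1.382,590.2,-474.1,39.6,0.2],
  [-0.363,0.305,-1.382,590.2,-474.1,39.6,0.2],
  [-0.363,0.305,-1.382,590.2,-474.1,39.6,0.2],
  [-0.363,0.305,-1.382,590.2,-474.1,39.6,0.2],
  [-0.363,0.305,-1.382,590.2,-474.1,39.6,0.2],
  [-0.363,0.305,-1.382,590.2,-474.1,39.6,0.2],
  [-0.363,0.305,-1.382,590.2,-474.1,39.6,0.2],
], force=60)

```text
time: 1.77
ee_pos: [0.6098, 0.0135, 0.1825]
eef_rot: [0.653, 0.726, 0.161, 0.145]
ft_force: [-0.6, 0.4, 0.1]
width: 0.0523
grip_force: 0.0
```

```bash
python3 -c "
from t import *
now(); go([.601,.009,.20],US); go([.601,.009,.06],US)"
```

```text
t 1.7667 G [0.6019 0.0127 0.1998] x [-1.058e-01  9.944e-01  3.000e-04] z [ 0.42   0.045 -0.906] F [-0.56  0.43  0.14] T [-0.058  0.45   0.034] w 0.0523 gf 0.0
row [0.0, -0.0028, 0.0051] [-3.6, -1.0, -0.7]
row [0.0, -0.0028, 0.0051] [-3.7, -60.2, 126.1]
```

>>> apply_moves([
  [0,-0.002,0.005,-2,-12,25,0.2],
  [0,-0.002,0.005,-2,-24,50,0.2],
  [0,-0.002,0.005,-3,-36,75,0.2],
  [0,-0.002,0.005,-3,-48,100,0.2],
  [0,-0.002,0.005,-3,-60,126,0.2],
  [0,-0.002,0.005,-3,-60,126,0.2],
  [0,-0.002,0.005,-3,-60,126,0.2],
])

```text
time: 2.35
ee_pos: [0.6071, 0.0055, 0.0425]
eef_rot: [0.657, 0.723, 0.159, 0.145]
ft_force: [0.7, 0.7, 1.2]
width: 0.0523
grip_force: 0.0
```

```bash
python3 -c "
from t import *
c=cam('top'); cr=c['pixels'][140:215,150:250]
cv2.imwrite('pics/g1.png',cv2.resize(cr[:,:,::-1],(700,525),interpolation=cv2.INTER_CUBIC))
c2=cam('scene'); cr=c2['pixels'][130:220,175:295]; cv2.imwrite('pics/g2.png',cv2.resize(cr[:,:,::-1],(700,525),interpolation=cv2.INTER_CUBIC))
a=np.hstack([cv2.resize(cv2.imread('pics/g%d.png'%i),(400,300)) for i in(1,2)]); cv2.imwrite('pics/g12.png',a)
now(); go([.601,.009,.06],US)"
```

```text
t 2.45 G [0.6013 0.005  0.0625] x [-0.0946  0.9955 -0.0021] z [ 0.423  0.038 -0.905] F [0.03 0.81 0.62] T [-0.051  0.387  0.001] w 0.0523 gf 0.0
row [0.0022, 0.0042, -0.004] [4.1, -1.0, 2.3]
```

View pics/g12.png

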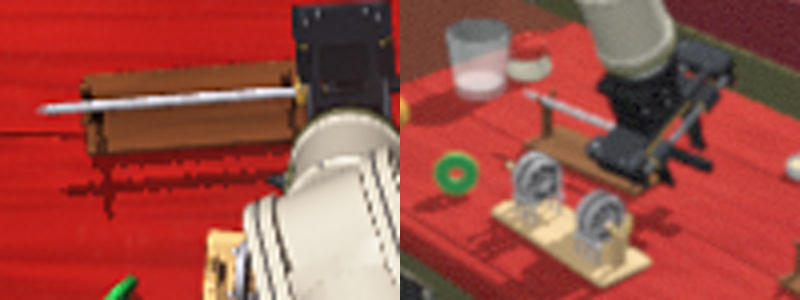

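The fingers straddle the handle, clear of the cupboard, and the rod is undisturbed.

>>> apply_moves([
  [0,0,0,0,-1,2,0.2],
  [0,0,0,0,-1,2,-0.4],
  [0,0,0,0,-1,2,-1],
  [0,0,0,0,-1,2,-1],
  [0,0,0,0,-1,2,-1],
  [0,0,0,0,-1,2,-1],
  [0,0,0,0,-1,2,-1],
  [0,0,0,0,-1,2,-1],
], force=15)

```text
time: 3.12
ee_pos: [0.6091, 0.0059, 0.0418]
eef_rot: [0.657, 0.722, 0.16, 0.147]
ft_force: [1.9, -0.1, 1.4]
width: 0.0172
grip_force: 14.5
```

```bash
python3 -c "
from t import *
now(); go([.601,.006,.06],US)"
```

```text
t 3.1167 G [0.601  0.0052 0.059 ] x [-0.0948  0.9955 -0.0016] z [ 0.422  0.039 -0.906] F [ 1.93 -0.11  1.4 ] T [-0.105 -0.072 -0.09 ] w 0.0172 gf 14.5
row [0.0017, 0.0036, -0.0041] [0.9, 0.4, -0.9]
```

>>> apply_moves([
  [0,0,0,0,0,0,-1],
  [0,0,0,0,0,0,-1],
  [0,0,0,0,0,0,-1],
  [0,0,0,0,0,0,-1],
  [0,0,0,0,0,0,-1],
  [0,0,0,0,0,0,-1],
], force=60)

```text
time: 3.62
ee_pos: [0.609, 0.006, 0.0417]
eef_rot: [0.657, 0.722, 0.16, 0.147]
ft_force: [5.2, -2.3, 3.0]
width: 0.0157
grip_force: 57.6
```

```bash
python3 -c "
from t import *
now()"
```

```text
t 3.6167 G [0.601  0.0053 0.0589] x [-0.0949  0.9955 -0.0016] z [ 0.422  0.039 -0.906] F [ 5.24 -2.27  3.03] T [-0.148 -0.883 -0.277] w 0.0157 gf 57.6
```

>>> apply_moves([
  [0,0,0,0,2,-5,-1],
  [0,0,0,0,5,-10,-1],
  [0,0,0,0,10,-20,-1],
  [0,0,0,0,19,-40,-1],
  [0,0,0,0,28,-60,-1],
  [0,0,0,0,37,-80,-1],
  [0,0,0,0,47,-100,-1],
  [0,0,0,0,51,-110,-1],
  [0,0,0,0,51,-110,-1],
  [0,0,0,0,51,-110,-1],
])

```text
time: 4.45
ee_pos: [0.6072, 0.0061, 0.1618]
eef_rot: [0.657, 0.723, 0.159, 0.146]
ft_force: [-0.1, -0.7, -2.1]
width: 0.0156
grip_force: 57.8
```

```bash
cat > rod.py <<'E'
from t import *
# fit the rod line by pixels in both cameras near expected line; returns angle in image converted to slope
def rodline(c,A,B,wid=6,sat=90,val=110):
    """A,B expected world endpoints of bare rod; returns fitted pixel line (two points at t=0,1)"""
    hsv=cv2.cvtColor(c['pixels'],cv2.COLOR_RGB2HSV).astype(int)
    a,b=proj(c,A),proj(c,B); d=(b-a)/np.linalg.norm(b-a); n=np.array([-d[1],d[0]]); L=np.linalg.norm(b-a)
    v,u=np.indices(hsv.shape[:2]); rel=np.stack([u-a[0],v-a[1]],-1); t=rel@d; e=rel@n
    m=(t>0)&(t<L)&(abs(e)<wid)&(hsv[...,1]<sat)&(hsv[...,2]>val)
    t,e=t[m],e[m]; k=np.polyfit(t,e,1)
    for _ in range(5): g=abs(e-np.polyval(k,t))<2.2; k=np.polyfit(t[g],e[g],1)
    return [a+d*s+n*np.polyval(k,s) for s in(0,L)],g.sum(),np.polyval(k,[0,L])
def tri(c1,p1,c2,p2):
    rows=[];rhs=[]
    for c,p in((c1,p1),(c2,p2)):
        d=c['R']@np.array([(p[0]-c['cx'])/c['f'],(p[1]-c['cy'])/c['f'],1.]); d/=np.linalg.norm(d); M=np.eye(3)-np.outer(d,d); rows.append(M);rhs.append(M@c['p'])
    return np.linalg.lstsq(np.vstack(rows),np.hstack(rhs),rcond=None)[0]
def measure(G,u,a=.06,b=.225):
    T,S=cam('top'),cam('scene'); A,B=np.array(G)+a*u,np.array(G)+b*u
    pt,n1,e1=rodline(T,A,B); ps,n2,e2=rodline(S,A,B); print('px off',e1.round(2),n1,e2.round(2),n2)
    # intersect: plane from each camera's fitted line
    N=[]
    for c,p in((T,pt),(S,ps)):
        d=[c['R']@np.array([(q[0]-c['cx'])/c['f'],(q[1]-c['cy'])/c['f'],1.]) for q in p]; nn=np.cross(*d); nn/=np.linalg.norm(nn); N.append((nn,nn@c['p']))
    out=[]
    for P in(A,B): # point on both planes and on the slice u.x = u.P
        M=np.stack([N[0][0],N[1][0],u]); out.append(np.linalg.solve(M,[N[0][1],N[1][1],u@P]))
    out=np.array(out); print('A',out[0].round(4),'exp',A.round(4),'B',out[1].round(4),'exp',B.round(4)); d=out[1]-out[0]; print('dir',(d/np.linalg.norm(d)).round(4)); return T,S
E
python3 -c "
from rod import *
now(); s=r.read_state(); Rc=R.from_quat(s['eef_rot']).as_matrix(); G=s['ee_pos']-.019*Rc[:,2]
measure(G,Rc[:,0])
go([.50,-.33,.15],UR)"
```

```text
t 4.45 G [0.5992 0.0053 0.179 ] x [-0.095   0.9955 -0.0022] z [ 0.42   0.038 -0.907] F [-0.09 -0.69 -2.06] T [-0.244  0.601  0.053] w 0.0156 gf 57.8
px off [0.19 0.6 ] 150 [1.26 0.24] 63
A [0.5932 0.065  0.1845] exp [0.5935 0.0651 0.1789] B [0.5796 0.2295 0.1786] exp [0.5778 0.2293 0.1785]
dir [-0.0823  0.996  -0.0361]
row [-0.0026, -0.0602, 0.1324] [-325.6, -130.1, -29.1]
```

```bash
python3 -c "
from rod import *
go([.4247,-.341,.16],UR)"
```

```text
row [-0.0026, -0.0602, 0.1324] [-329.4, -194.9, -70.1]
```

>>> apply_moves([
  [-0.0003,-0.006,0.0132,-33,-19.5,-7,-1],
  [-0.0006,-0.012,0.0265,-66,-39,-14,-1],
  [-0.001,-0.018,0.04,-99,-58.5,-21,-1],
  [-0.001,-0.024,0.053,-132,-78,-28,-1],
  [-0.0013,-0.03,0.066,-165,-97.5,-35,-1],
  [-0.0016,-0.036,0.079,-198,-117,-42,-1],
  [-0.002,-0.042,0.093,-231,-136.5,-49,-1],
  [-0.002,-0.048,0.106,-264,-156,-56,-1],
  [-0.0024,-0.054,0.119,-297,-175.5,-63,-1],
  [-0.0026,-0.06,0.132,-329,-195,-70,-1],
  [-0.0026,-0.06,0.132,-329,-195,-70,-1],
  [-0.0026,-0.06,0.132,-329,-195,-70,-1],
  [-0.0026,-0.06,0.132,-329,-195,-70,-1],
])

```text
time: 5.63
ee_pos: [0.4337, -0.3398, 0.1426]
eef_rot: [0.707, 0.673, 0.151, 0.157]
ft_force: [-0.6, 0.3, -0.9]
width: 0.0155
grip_force: 57.8
```

```bash
python3 -c "
from rod import *
now(); s=r.read_state(); Rc=R.from_quat(s['eef_rot']).as_matrix(); G=s['ee_pos']-.019*Rc[:,2]
T,S=measure(G,Rc[:,0],.07,.235)
go([.4247,-.341,.062],UR)
a=np.hstack([cv2.resize(x,(400,300),interpolation=cv2.INTER_CUBIC) for x in(T['pixels'][170:245,230:330],S['pixels'][140:260,190:350])])[:,:,::-1]; cv2.imwrite('pics/p1.png',a)"
```

```text
t 5.6333 G [ 0.4257 -0.3394  0.1598] x [0.0492 0.9988 0.0022] z [ 0.424 -0.019 -0.906] F [-0.58  0.34 -0.88] T [-0.028  0.496  0.052] w 0.0155 gf 57.8
px off [0.03 0.61] 140 [0.9  0.99] 81
A [ 0.4292 -0.2695  0.1636] exp [ 0.4291 -0.2695  0.16  ] B [ 0.4391 -0.1048  0.1632] exp [ 0.4373 -0.1047  0.1603]
dir [ 0.0598  0.9982 -0.0024]
row [0.0021, -0.002, 0.002] [-2.3, -43.3, 88.5]
```

View pics/p1.png

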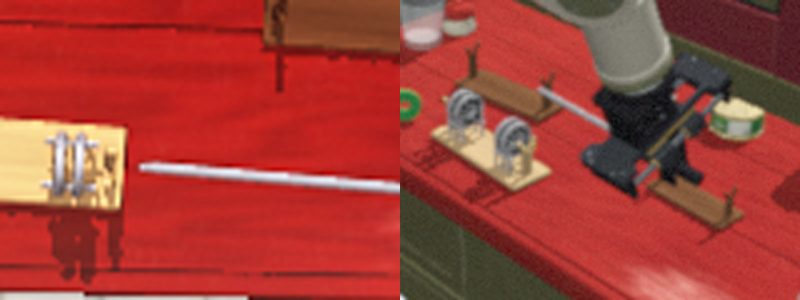

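The rod is level and lines up with the near post, with its tip at (143,166) and the post's V at (110,165) in the left crop. I'll trim the yaw by 0.6° while lowering.

```bash
python3 -c "
from rod import *
go([.4255,-.341,.0605],np.array([.038,.9993,0]))"
```

```text
row [0.0021, 0.0031, -0.0089] [-2.2, -43.2, 90.2]
```

>>> apply_moves([
  [0.001,0.001,-0.004,-1,-10,20,-1],
  [0.002,0.003,-0.009,-2,-20,40,-1],
  [0.002,0.003,-0.009,-2,-29,60,-1],
  [0.002,0.003,-0.009,-2,-39,80,-1],
  [0.002,0.003,-0.009,-2,-43,90,-1],
  [0.002,0.003,-0.009,-2,-43,90,-1],
  [0.002,0.003,-0.009,-2,-43,90,-1],
  [0.002,0.003,-0.009,-2,-43,90,-1],
])

```text
time: 6.4
ee_pos: [0.434, -0.3428, 0.0452]
eef_rot: [0.703, 0.677, 0.15, 0.157]
ft_force: [0.3, 0.7, -1.3]
width: 0.0156
grip_force: 57.8
```

```bash
python3 -c "
from rod import *
now(); s=r.read_state(); Rc=R.from_quat(s['eef_rot']).as_matrix(); G=s['ee_pos']-.019*Rc[:,2]
T,S=measure(G,Rc[:,0],.07,.24)
go([.4255,-.341,.0605],np.array([.038,.9993,0]))
a=np.hstack([cv2.resize(x,(400,300),interpolation=cv2.INTER_CUBIC) for x in(T['pixels'][180:225,220:280],S['pixels'][160:220,195:275])])[:,:,::-1]; cv2.imwrite('pics/p2.png',a)"
```

```text
t 6.4 G [ 0.426  -0.3424  0.0624] x [ 0.0393  0.9992 -0.0019] z [ 0.424 -0.018 -0.906] F [ 0.31  0.73 -1.32] T [-0.174  0.585 -0.046] w 0.0156 gf 57.8
px off [-0.    0.57] 127 [1.01 0.91] 77
A [ 0.4287 -0.2725  0.0668] exp [ 0.4287 -0.2725  0.0623] B [ 0.4372 -0.1027  0.0646] exp [ 0.4354 -0.1026  0.062 ]
dir [ 0.0503  0.9987 -0.0129]
row [0.0021, 0.0033, -0.0006] [2.0, -1.3, 1.8]
```

View pics/p2.png

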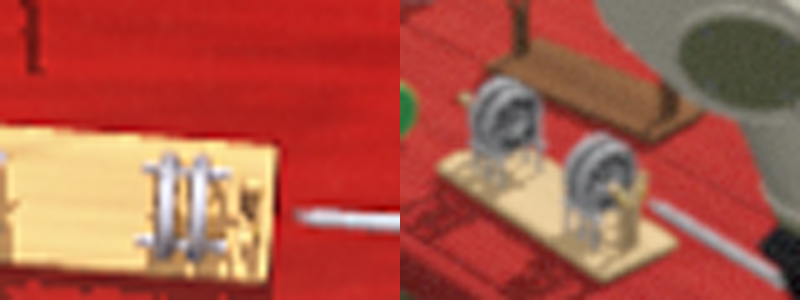

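The tip at (300,217) is level with the middle of the rack's end at (270,214), and the scene view agrees. I'll thread the first half gently.

>>> apply_moves([
  [0,0,0,0,-1,1.2,-1],
  [0,0,0,8,-0.9,1.2,-1],
  [0,0,0,16,-0.8,1.3,-1],
  [0,0,0,24,-0.8,1.3,-1],
  [0,0,0,32,-0.7,1.3,-1],
  [0,0,0,40,-0.6,1.4,-1],
  [0,0,0,48,-0.5,1.4,-1],
  [0,0,0,56,-0.4,1.5,-1],
  [0,0,0,64,-0.4,1.5,-1],
  [0,0,0,72,-0.3,1.5,-1],
  [0,0,0,80,-0.2,1.6,-1],
  [0,0,0,80,-0.2,1.6,-1],
])

```text
time: 7.5
ee_pos: [0.4369, -0.2611, 0.0424]
eef_rot: [0.703, 0.677, 0.15, 0.156]
ft_force: [1.1, -0.4, -1.7]
width: 0.0155
grip_force: 57.8
```

```bash
python3 -c "
from rod import *
now(); s=r.read_state(); Rc=R.from_quat(s['eef_rot']).as_matrix(); G=s['ee_pos']-.019*Rc[:,2]
T,S=cam('top'),cam('scene')
a=np.hstack([cv2.resize(x,(400,300),interpolation=cv2.INTER_CUBIC) for x in(T['pixels'][180:225,200:260],S['pixels'][160:220,195:275])])[:,:,::-1]; cv2.imwrite('pics/p3.png',a)"
```

```text
t 7.5 G [ 0.4289 -0.2608  0.0596] x [ 3.860e-02  9.993e-01 -6.000e-04] z [ 0.423 -0.017 -0.906] F [ 1.13 -0.44 -1.69] T [-0.089  0.542 -0.023] w 0.0155 gf 57.8
```

View pics/p3.png

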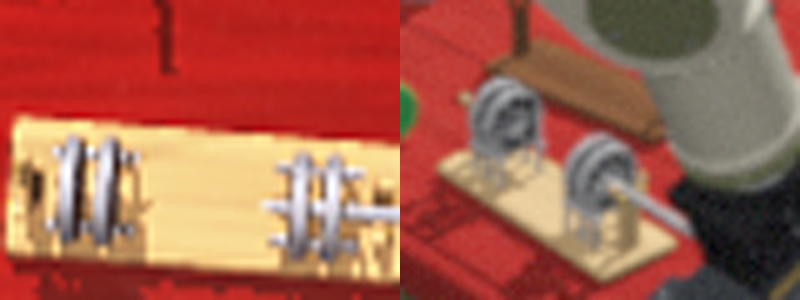

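The tip is through both near plates, at (262,207) in the left crop. Forces are negligible.

>>> apply_moves([
  [0,0,0,8,0.3,-0.3,-1],
  [0,0,0,16,0.4,-0.3,-1],
  [0,0,0,24,0.4,-0.2,-1],
  [0,0,0,32,0.5,-0.2,-1],
  [0,0,0,40,0.6,-0.2,-1],
  [0,0,0,48,0.7,-0.1,-1],
  [0,0,0,56,0.8,-0.1,-1],
  [0,0,0,64,0.8,-0.1,-1],
  [0,0,0,72,0.9,0,-1],
  [0,0,0,80,1,0,-1],
  [0,0,0,88,1.1,0.1,-1],
  [0,0,0,96,1.2,0.1,-1],
  [0,0,0,104,1.2,0.1,-1],
  [0,0,0,112,1.3,0.2,-1],
  [0,0,0,118,1.4,0.2,-1],
  [0,0,0,122,1.4,0.2,-1],
  [0,0,0,122,1.4,0.2,-1],
])

```text
time: 9.02
ee_pos: [0.4432, -0.1403, 0.0428]
eef_rot: [0.704, 0.677, 0.15, 0.157]
ft_force: [0.1, 0.6, -1.6]
width: 0.0152
grip_force: 57.8
```

```bash
python3 -c "
from rod import *
now()
T,S=cam('top'),cam('scene')
a=np.hstack([cv2.resize(x,(400,300),interpolation=cv2.INTER_CUBIC) for x in(T['pixels'][180:225,200:260],S['pixels'][160:220,195:275])])[:,:,::-1]; cv2.imwrite('pics/p4.png',a)"
```

```text
t 9.0167 G [ 0.4351 -0.14    0.06  ] x [ 0.0393  0.9992 -0.0012] z [ 0.423 -0.018 -0.906] F [ 0.11  0.59 -1.59] T [-0.158  0.586 -0.009] w 0.0152 gf 57.8
```

>>> apply_moves([
  [0,0,0,3,0,0,-1],
  [0,0,0,6,0.1,0,-1],
  [0,0,0,9,0.1,0,-1],
  [0,0,0,12,0.1,0.1,-1],
  [0,0,0,15,0.2,0.1,-1],
  [0,0,0,17,0.2,0.1,-1],
  [0,0,0,18,0.2,0.1,-1],
  [0,0,0,18,0.2,0.1,-1],
])

```text
time: 9.78
ee_pos: [0.4441, -0.1229, 0.0428]
eef_rot: [0.704, 0.676, 0.15, 0.157]
ft_force: [-0.2, 0.9, -2.0]
width: 0.0152
grip_force: 57.8
```

>>> apply_moves([
  [0,0,0,1,0,0,-1],
  [0,0,0,2,0,0,-1],
  [0,0,0,3,0,0,-1],
  [0,0,0,4,0,0,-1],
  [0,0,0,4,0,0,-1],
])

```text
time: 10.2
ee_pos: [0.4443, -0.119, 0.0428]
eef_rot: [0.704, 0.676, 0.15, 0.157]
ft_force: [1.0, -0.2, -1.9]
width: 0.0153
grip_force: 57.8
```

```bash
cat > col.py <<'E'
from rod import *
now(); c=cam('top'); hsv=cv2.cvtColor(c['pixels'],cv2.COLOR_RGB2HSV).astype(int); H,S,V=[hsv[...,i] for i in range(3)]
# brass collar pixels near rod line just outside post
m=(H>18)&(H<35)&(S>110)&(V>110); m[:, :255]=0; m[:,285:]=0; m[:195]=0; m[225:]=0
q=np.array([ray(c,u,v,.065)*1000 for v,u in np.argwhere(m)]).reshape(-1,3)
print('brass',len(q), q[:,:2].round(1).tolist()[:30])
E
python3 col.py
```

```text
t 10.2 G [ 0.4362 -0.1186  0.06  ] x [ 0.0402  0.9992 -0.001 ] z [ 0.423 -0.018 -0.906] F [ 0.99 -0.19 -1.89] T [-0.178  0.554 -0.038] w 0.0153 gf 57.8
brass 28 [[468.9, -57.4], [469.0, -60.7], [469.1, -63.9], [459.2, -57.7], [455.9, -57.7], [456.1, -64.3], [456.2, -67.5], [452.7, -57.8], [453.0, -70.9], [453.1, -74.1], [446.7, -77.5], [446.8, -80.8], [446.9, -87.3], [443.4, -77.6], [443.5, -80.9], [443.7, -87.4], [440.2, -77.7], [440.3, -80.9], [437.0, -81.0], [433.8, -81.1], [430.0, -61.7], [430.2, -68.2], [430.5, -77.9], [430.5, -81.2], [427.0, -71.5], [423.5, -58.6], [423.8, -71.6], [420.6, -71.7]]
```

>>> apply_moves([
  [0,0,0,0.7,0,0,-1],
  [0,0,0,1.4,0,0,-1],
  [0,0,0,2,0,0,-1],
  [0,0,0,2,0,0,-1],
])

```text
time: 10.58
ee_pos: [0.4444, -0.117, 0.0428]
eef_rot: [0.704, 0.676, 0.15, 0.157]
ft_force: [-0.2, 0.3, -2.0]
width: 0.0154
grip_force: 57.8
```

>>> apply_moves([
  [0,0,0,0.5,0,0,-1],
  [0,0,0,1,0,0,-1],
  [0,0,0,1,0,0,-1],
])

```text
time: 10.83
ee_pos: [0.4444, -0.1161, 0.0428]
eef_rot: [0.704, 0.676, 0.15, 0.157]
ft_force: [0.0, -0.1, -1.5]
width: 0.0155
grip_force: 57.8
```

>>> apply_moves([
  [0,0,0,0.5,0,0,-1],
  [0,0,0,1,0,0,-1],
  [0,0,0,1,0,0,-1],
])

```text
time: 11.08
ee_pos: [0.4444, -0.1151, 0.0428]
eef_rot: [0.704, 0.676, 0.15, 0.157]
ft_force: [1.0, 0.1, -1.7]
width: 0.0157
grip_force: 57.8
```

>>> apply_moves([
  [0,0,0,0.5,0,0,-1],
  [0,0,0,1,0,0,-1],
  [0,0,0,1,0,0,-1],
])

```text
time: 11.33
ee_pos: [0.4445, -0.1145, 0.0429]
eef_rot: [0.704, 0.676, 0.15, 0.157]
ft_force: [-0.9, -2.6, -2.5]
width: 0.0154
grip_force: 57.8
```

>>> apply_moves([
  [0,0,0,0.5,0,0,-1],
  [0,0,0,1,0,0,-1],
  [0,0,0,1,0,0,-1],
])

```text
time: 11.58
ee_pos: [0.4445, -0.1144, 0.043]
eef_rot: [0.704, 0.676, 0.15, 0.158]
ft_force: [-1.6, -8.3, -2.4]
width: 0.0154
grip_force: 57.8
```

Contact is felt: 8 N along the rod with travel stopped. I'll ease back to a light press and lower the rod into the notches.

>>> apply_moves([
  [0,0,0,-0.8,0,0,-1],
  [0,0,0,-0.9,-0.3,0.7,-1],
  [0,0,0,-0.9,-0.7,1.4,-1],
  [0,0,0,-0.9,-1.0,2.2,-1],
  [0,0,0,-0.9,-1.0,2.2,-1],
])

```text
time: 12.0
ee_pos: [0.4449, -0.1144, 0.0406]
eef_rot: [0.704, 0.676, 0.15, 0.157]
ft_force: [-0.4, -6.4, 0.9]
width: 0.0153
grip_force: 57.7
```

```bash
python3 -c "
from rod import *
now()"
```

```text
t 12.0 G [ 0.4368 -0.1141  0.0578] x [ 0.0409  0.9992 -0.0013] z [ 0.424 -0.019 -0.906] F [-0.39 -6.4   0.85] T [-1.054  0.288 -0.471] w 0.0153 gf 57.7
```

>>> apply_moves([
  [0,0,0,-0.6,-0.2,0.5,-1],
  [0,0,0,-0.6,-0.2,0.5,-1],
  [0,0,0,-0.6,-0.2,0.5,-0.5],
  [0,0,0,-0.6,-0.2,0.5,0],
  [0,0,0,-0.6,-0.2,0.5,0.2],
  [0,0,0,-0.6,-0.2,0.5,0.2],
  [0,0,0,-0.6,-0.2,0.5,0.2],
  [0,0,0,-0.6,-0.2,0.5,0.2],
])

```text
time: 12.67
ee_pos: [0.4444, -0.1145, 0.0397]
eef_rot: [0.704, 0.676, 0.15, 0.157]
ft_force: [-0.6, 0.7, 0.4]
width: 0.0466
grip_force: 0.0
```

>>> apply_moves([
  [0,0,0,0,3,-7,0.2],
  [0,0,0,0,12,-26,0.2],
  [0,0,0,0,22,-48,0.2],
  [0,0,0,0,34,-74,0.2],
  [0,0,0,0,46,-100,0.2],
  [0,0,0,0,46,-100,0.2],
  [0,0,0,0,46,-100,0.2],
])

```text
time: 13.25
ee_pos: [0.4447, -0.115, 0.1514]
eef_rot: [0.704, 0.676, 0.15, 0.158]
ft_force: [-0.6, -0.1, -1.0]
width: 0.0519
grip_force: 0.0
```

```bash
python3 -c "
from rod import *
now()
# rod line between the plate pairs, top cam
k0=np.array([.4429,.0235,.0575]); c=cam('top')
hsv=cv2.cvtColor(c['pixels'],cv2.COLOR_RGB2HSV).astype(int); 
a,b=proj(c,k0-UR*.034),proj(c,k0+UR*.034)
print(a,b)
for u in range(int(b[0]),int(a[0])+1,2):
    v0=int(a[1]); col=hsv[v0-8:v0+9,u]; m=(col[:,1]<80); vs=np.arange(v0-8,v0+9)[m]; print(u,vs.mean() if len(vs) else None,len(vs), ray(c,u,vs.mean(),.0575)[:2].round(4) if len(vs) else '', ray(c,u,0,.0575)[1].round(4))
go([.4429,.0235,.15],UR); go([.4429,.0235,.0575],UR)
T,S=c,cam('scene')
np.savez('after.npz',t=T['pixels'],s=S['pixels'])
"; python3 col.py
```

```text
t 13.25 G [ 0.4366 -0.1146  0.1686] x [ 0.0404  0.9992 -0.0033] z [ 0.425 -0.02  -0.905] F [-0.61 -0.09 -0.96] T [0.018 0.461 0.023] w 0.0519 gf 0.0
[240.40339718 210.16383375] [219.66545299 208.58189369]
219 209.8 5 [0.4406 0.0595] 0.0831
221 209.0 3 [0.4433 0.0531] 0.0763
223 208.5 2 [0.4452 0.0466] 0.0695
225 209.0 3 [0.4437 0.04  ] 0.0627
227 209.0 3 [0.4439 0.0335] 0.0559
229 209.0 3 [0.444  0.0269] 0.049
231 209.5 2 [0.4426 0.0203] 0.0422
233 209.5 2 [0.4427 0.0138] 0.0354
235 209.5 2 [0.4429 0.0073] 0.0286
237 209.5 2 [0.4431 0.0007] 0.0218
239 210.0 3 [ 0.4416 -0.0059] 0.015
row [0.0013, -0.0024, 0.0095] [138.0, -5.7, 15.9]
row [0.0013, -0.0024, 0.0095] [138.2, -44.9, 99.7]
t 13.35 G [ 0.4353 -0.1141  0.1662] x [ 4.030e-02  9.992e-01 -9.000e-04] z [ 0.422 -0.018 -0.906] F [ 0.55 -0.32  0.24] T [ 0.063  0.435 -0.012] w 0.0525 gf 0.0
brass 25 [[468.9, -57.4], [469.0, -60.7], [469.1, -63.9], [459.2, -57.7], [455.9, -57.7], [456.0, -61.0], [452.7, -57.8], [449.4, -57.9], [449.9, -74.2], [446.5, -71.0], [446.6, -74.3], [446.7, -77.5], [443.3, -71.1], [443.4, -74.4], [443.4, -77.6], [440.0, -71.2], [440.1, -74.4], [440.2, -77.7], [436.8, -71.3], [433.5, -71.3], [430.0, -61.7], [430.2, -68.2], [430.3, -71.4], [430.4, -74.7], [423.5, -58.6]]
```

>>> apply_moves([
  [0,0,0.005,30,-1,3,0.2],
  [0.001,-0.002,0.009,60,-2,6,0.2],
  [0.001,-0.002,0.009,90,-4,10,0.2],
  [0.001,-0.002,0.009,120,-5,14,0.2],
  [0.001,-0.002,0.009,138,-6,16,0.2],
  [0.001,-0.002,0.009,138,-6,16,0.2],
  [0.001,-0.002,0.009,138,-6,16,0.2],
  [0.001,-0.002,0.009,138,-6,16,0.2],
])

```text
time: 14.07
ee_pos: [0.4503, 0.0226, 0.1321]
eef_rot: [0.708, 0.673, 0.149, 0.156]
ft_force: [0.9, 0.2, 0.2]
width: 0.0524
grip_force: 0.0
```

```bash
python3 -c "
from rod import *
now();go([.4430,.0235,.0575],UR)"
```

```text
t 14.0667 G [0.4423 0.023  0.1493] x [0.0499 0.9988 0.0016] z [ 0.421 -0.02  -0.907] F [0.9  0.19 0.22] T [ 0.031  0.398 -0.043] w 0.0524 gf 0.0
row [-0.0013, -0.0014, -0.0006] [0.4, -38.0, 83.5]
```

>>> apply_moves([
  [0,0,0,0,-9,20,0.2],
  [0,0,0,0,-18,40,0.2],
  [0,0,0,0,-27,60,0.2],
  [0,0,0,0,-36,79,0.2],
  [0,0,0,0.4,-38,83.5,0.2],
  [0,0,0,0.4,-38,83.5,0.2],
  [0,0,0,0.4,-38,83.5,0.2],
])

```text
time: 14.65
ee_pos: [0.4514, 0.0228, 0.0409]
eef_rot: [0.708, 0.672, 0.15, 0.156]
ft_force: [1.0, 0.7, 1.0]
width: 0.052
grip_force: 0.0
```

>>> apply_moves([
  [0,0,0,0,0,0,-0.4],
  [0,0,0,0,0,0,-1],
  [0,0,0,0,0,0,-1],
  [0,0,0,0,0,0,-1],
  [0,0,0,0,0,0,-1],
  [0,0,0,0,0,0,-1],
  [0,0,0,0,0,0,-1],
], force=15)

```text
time: 15.23
ee_pos: [0.4516, 0.0238, 0.0411]
eef_rot: [0.707, 0.673, 0.15, 0.157]
ft_force: [1.0, -0.2, -0.6]
width: 0.0139
grip_force: 0.0
```

```bash
python3 -c "
from rod import *
now();go([.4430,.0235,.0575],UR)"
```

```text
t 15.2333 G [0.4436 0.0242 0.0583] x [4.910e-02 9.988e-01 8.000e-04] z [ 0.422 -0.02  -0.906] F [ 0.99 -0.16 -0.56] T [ 0.044  0.355 -0.001] w 0.0139 gf 0.0
row [0.0001, -0.0011, 0.0005] [-0.7, -0.9, 0.5]
```

>>> apply_moves([
  [0,0,0,0,-0.3,0.7,-1],
  [0,0,0,0,-0.3,0.7,-1],
  [0,0,0,0,-0.3,0.7,-1],
  [0,0,0,0,-0.3,0.7,-1],
], force=15)

```text
time: 15.57
ee_pos: [0.4518, 0.0238, 0.0403]
eef_rot: [0.707, 0.673, 0.15, 0.156]
ft_force: [-1.3, 1.7, 3.5]
width: 0.0073
grip_force: 15.0
```

>>> apply_moves([
  [0,0,0,0,0,0,-1],
  [0,0,0,0,0,0,-1],
  [0,0,0,0,0,0,-1],
  [0,0,0,0,0,0,-1],
], force=60)

```text
time: 15.9
ee_pos: [0.4518, 0.0238, 0.0404]
eef_rot: [0.707, 0.673, 0.15, 0.157]
ft_force: [-1.4, 1.1, 4.3]
width: 0.0065
grip_force: 60.0
```

```bash
python3 -c "
from rod import *
now()"
```

```text
t 15.9 G [0.4438 0.0241 0.0576] x [0.0494 0.9988 0.0011] z [ 0.422 -0.02  -0.906] F [-1.43  1.1   4.28] T [ 0.017  0.156 -0.021] w 0.0065 gf 60.0
```

>>> apply_moves([
  [0,0,0,0,1,-3,-1],
  [0,0,0,0,3,-6,-1],
  [0,0,0,0,4,-9,-1],
  [0,0,0,0,6,-13,-1],
  [0,0,0,0,8,-18,-1],
  [0,0,0,0,11,-24,-1],
  [0,0,0,0,14,-30,-1],
  [0,0,0,0,18,-38,-1],
  [0,0,0,0,21,-46,-1],
  [0,0,0,0,26,-56,-1],
  [0,0,0,0,30,-66,-1],
  [0,0,0,0,35,-76,-1],
  [0,0,0,0,40,-86,-1],
  [0,0,0,0,44,-96,-1],
  [0,0,0,0,48,-104,-1],
  [0,0,0,0,50,-109,-1],
  [0,0,0,0,50,-109,-1],
  [0,0,0,0,50,-109,-1],
])

```text
time: 17.4
ee_pos: [0.4505, 0.0237, 0.1596]
eef_rot: [0.707, 0.673, 0.149, 0.156]
ft_force: [-0.7, -0.4, -4.2]
width: 0.0059
grip_force: 60.0
```

```bash
cat > chk.py <<'E'
from rod import *
def chk(G,u,):
    T,S=cam('top'),cam('scene'); u=np.array(u); G=np.array(G)
    for n,c in(('top',T),('scene',S)):
        hsv=cv2.cvtColor(c['pixels'],cv2.COLOR_RGB2HSV).astype(int); g=(hsv[...,1]<80)&(hsv[...,2]>60)
        out=[]
        for s in np.arange(-90,122,4): # grey sampled at 15 mm below/beside rod axis where plates hang
            k=0
            for off in ((np.cross(u,[0,0,1])*.018,-np.cross(u,[0,0,1])*.018) if n=='top' else ([0,0,-.02],[0,0,.012])):
                p=proj(c,G+u*s/1000+np.array(off)+[0,0,-.004]).round().astype(int); k+=int(g[p[1],p[0]])
            out.append(k)
        print(n,''.join(map(str,out)))
    P=cloud(T); rk=np.array([.4429,.0235,0])
    d=P-rk; a=d@UR; b=d@np.array([UR[1],-UR[0],0])
    m=(abs(a)<.1)&(abs(b)<.035)&(T['z_map']>0); print('rack-area z hist',np.histogram(P[m][:,2],bins=np.arange(0,.24,.02))[0])
    return T,S
if __name__=='__main__':
    now(); s=r.read_state(); Rc=R.from_quat(s['eef_rot']).as_matrix(); G=s['ee_pos']-.019*Rc[:,2]
    T,S=chk(G,Rc[:,0])
    for n,c in(('T',T),('S',S)):
        for lab,a,b in(('tip',.082,.112),):
            l,k,e=rodline(c,G+a*Rc[:,0],G+b*Rc[:,0],8); print(n,lab,np.round(e,2),k)
E
python3 chk.py
```

```text
t 17.4 G [0.4425 0.024  0.1768] x [0.0493 0.9988 0.001 ] z [ 0.421 -0.02  -0.907] F [-0.74 -0.41 -4.24] T [ 0.106  0.875 -0.023] w 0.0059 gf 60.0
top 00002222212222011000000000000000102221222000000000000
scene 11112222222222222221111000000001112110001111111111000
rack-area z hist [331  20  13  45   0   0   0   2  78 244  17]
T tip [ 0.06 -0.32] 28Traceback (most recent call last):
  File "chk.py", line 22, in <module>
    l,k,e=rodline(c,G+a*Rc[:,0],G+b*Rc[:,0],8); print(n,lab,np.round(e,2),k)
          ~~~~~~~^^^^^^^^^^^^^^^^^^^^^^^^^^^^^
  File "rod.py", line 9, in rodline
    t,e=t[m],e[m]; k=np.polyfit(t,e,1)
                     ~~~~~~~~~~^^^^^^^
    raise TypeError("expected non-empty vector for x")
TypeError: expected non-empty vector for x
```

```bash
python3 -c "
from rod import *
s=r.read_state(); Rc=R.from_quat(s['eef_rot']).as_matrix(); G=s['ee_pos']-.019*Rc[:,2]; u=Rc[:,0]; n=np.array([u[1],-u[0],0])
P=cloud(cam('top')); d=P-G; a=d@u; b=d@n
for lo,hi in((-.17,-.12),(.085,.115)):
    m=(a>lo)&(a<hi)&(abs(b)<.0035)&(P[...,2]>.12); print(lo,m.sum(),np.median(P[m][:,2]).round(4) if m.sum() else '', np.median(b[m]).round(4) if m.sum() else '')
go([.588,.138,.175],US)"
```

```text
-0.17 40 0.1816 0.0
0.085 23 0.1797 -0.0003
row [-0.0013, 0.062, -0.1362] [122.2, 126.0, 60.4]
```

>>> apply_moves([
  [0,0.002,-0.004,3.7,3.8,1.8,-1],
  [0,0.006,-0.014,12,12.6,6,-1],
  [0,0.012,-0.027,24,25,12,-1],
  [0,0.019,-0.041,37,38,18,-1],
  [0,0.025,-0.054,49,50,24,-1],
  [-0.001,0.031,-0.068,61,63,30,-1],
  [-0.001,0.037,-0.082,73,76,36,-1],
  [-0.001,0.043,-0.095,86,88,42,-1],
  [-0.001,0.05,-0.109,98,101,48,-1],
  [-0.001,0.056,-0.122,110,113,54,-1],
  [-0.001,0.06,-0.132,118,122,58,-1],
  [-0.001,0.062,-0.136,122,126,60,-1],
  [-0.001,0.062,-0.136,122,126,60,-1],
  [-0.001,0.062,-0.136,122,126,60,-1],
])

```text
time: 18.72
ee_pos: [0.5964, 0.1414, 0.1585]
eef_rot: [0.654, 0.725, 0.162, 0.143]
ft_force: [-0.9, 0.1, -4.5]
width: 0.0062
grip_force: 60.0
```

```bash
cat > b.py <<'E'
from rod import *
now(); s=r.read_state(); Rc=R.from_quat(s['eef_rot']).as_matrix(); G=s['ee_pos']-.019*Rc[:,2]; u=Rc[:,0]; n=np.array([u[1],-u[0],0])
c=cam('top'); hsv=cv2.cvtColor(c['pixels'],cv2.COLOR_RGB2HSV).astype(int); P=cloud(c); d=P-G; a=d@u; b=d@n
for lo,hi in((-.17,-.12),(.085,.115)):
    m=(a>lo)&(a<hi)&(abs(b)<.015)&(P[...,2]>G[2]-.02)&(P[...,2]<G[2]+.03); q=[ray(c,x,y,G[2])-G for y,x in np.argwhere(m)]; q=np.array(q); print(lo,m.sum(),'z',np.median(P[m][:,2]).round(4),'lat',(q@n).mean().round(4))
e=(hsv[...,1]<80)&(hsv[...,2]>100)&(a>.06)&(a<.15)&(abs(b)<.006); print('tip a max',a[e].max().round(4))
go([.588,.138,.064],US); go([.588,.138,.0595],US)
E
python3 b.py
```

```text
t 18.7167 G [0.5884 0.1405 0.1757] x [-0.1031  0.9947  0.0039] z [ 0.42   0.047 -0.906] F [-0.9   0.07 -4.47] T [ 0.001  0.839 -0.002] w 0.0062 gf 60.0
-0.17 85 z 0.1802 lat 0.0003
0.085 23 z 0.1808 lat 0.0
tip a max 0.1148
row [-0.0003, -0.0026, 0.0003] [-1.3, -47.3, 101.3]
row [-0.0003, -0.0026, 0.0003] [-1.3, -49.2, 105.4]
```

>>> apply_moves([
  [0,-0.002,0,0,-6,13,-1],
  [0,-0.003,0,-1,-14,30,-1],
  [0,-0.003,0,-1,-23,50,-1],
  [0,-0.003,0,-1.3,-32,68,-1],
  [0,-0.003,0,-1.3,-38,82,-1],
  [0,-0.003,0,-1.3,-43,92,-1],
  [0,-0.003,0,-1.3,-46,98,-1],
  [0,-0.003,0,-1.3,-47,101,-1],
  [0,-0.003,0,-1.3,-47,101,-1],
  [0,-0.003,0,-1.3,-47,101,-1],
])

```text
time: 19.6
ee_pos: [0.5971, 0.1369, 0.0486]
eef_rot: [0.655, 0.723, 0.16, 0.147]
ft_force: [-0.7, -0.7, -4.3]
width: 0.0062
grip_force: 60.0
```

```bash
python3 b.py
```

```text
t 19.6 G [0.5891 0.1362 0.0658] x [-0.0978  0.9952 -0.003 ] z [ 0.423  0.039 -0.905] F [-0.73 -0.73 -4.32] T [ 0.049  0.81  -0.002] w 0.0062 gf 60.0
-0.17 68 z 0.0716 lat 0.0006
0.085 26 z 0.0692 lat 0.0003
tip a max 0.1249
row [0.0024, 0.0035, -0.0005] [1.8, -1.8, 1.3]
row [0.0024, 0.0035, -0.0005] [1.8, -3.7, 5.4]
```

>>> apply_moves([
  [0,0.001,0,0.5,-1.2,1.2,-1],
  [0,0.002,0,1,-2,2.5,-1],
  [0,0.002,0,1,-2.6,3.8,-1],
  [0,0.002,0,1,-3.2,5,-1],
  [0,0.002,0,1,-3.2,5,-1],
  [0,0.002,0,1,-3.2,5,-1],
])

```text
time: 20.15
ee_pos: [0.5966, 0.1384, 0.0428]
eef_rot: [0.655, 0.724, 0.161, 0.147]
ft_force: [-3.0, -1.8, 5.4]
width: 0.0061
grip_force: 60.0
```

```bash
python3 b.py
```

```text
t 20.15 G [0.5885 0.1376 0.06  ] x [-0.0996  0.995  -0.0017] z [ 0.423  0.041 -0.905] F [-3.04 -1.8   5.41] T [-0.337  0.529 -0.143] w 0.0061 gf 60.0
-0.17 69 z 0.0669 lat 0.0004
0.085 23 z 0.0639 lat -0.0003
tip a max 0.1129
row [0.0028, 0.0017, 0.0004] [0.4, 1.2, -3.8]
row [0.0028, 0.0017, 0.0004] [0.4, -0.7, 0.3]
```

The rod is seated at z = 60 mm, level, with its weight on the posts, so I can release it.

>>> apply_moves([
  [0,0,0,0,0.1,-0.3,-1],
  [0,0,0,0,0.1,-0.3,-0.7],
  [0,0,0,0,0.1,-0.3,-0.3],
  [0,0,0,0,0.1,-0.3,0.1],
  [0,0,0,0,0.1,-0.3,0.2],
  [0,0,0,0,0.1,-0.3,0.2],
  [0,0,0,0,0.1,-0.3,0.2],
  [0,0,0,0,0.1,-0.3,0.2],
])

```text
time: 20.87
ee_pos: [0.5957, 0.1382, 0.0422]
eef_rot: [0.655, 0.724, 0.16, 0.146]
ft_force: [-0.9, -0.8, -0.8]
width: 0.0451
grip_force: 0.0
```

>>> apply_moves([
  [0,0,0,0,3,-7,0.2],
  [0,0,0,0,10,-22,0.2],
  [0,0,0,0,20,-43,0.2],
  [0,0,0,0,33,-70,0.2],
  [0,0,0,0,46,-98,0.2],
  [0,0,0,0,59,-126,0.2],
  [0,0,0,0,72,-153,0.2],
  [0,0,0,0,72,-153,0.2],
])

```text
time: 21.53
ee_pos: [0.5985, 0.14, 0.2175]
eef_rot: [0.654, 0.724, 0.163, 0.148]
ft_force: [1.1, 0.5, -0.1]
width: 0.0521
grip_force: 0.0
```

>>> apply_moves([
  [0,0,0,-20,-25,-12,0.2],
  [0,0,0,-45,-50,-23,0.2],
  [0,0,0,-75,-75,-35,0.2],
  [0,0,0,-110,-90,-42,0.2],
  [0,0,0,-145,-90,-42,0.2],
  [0,0,0,-180,-90,-42,0.2],
  [0,0,0,-215,-90,-42,0.2],
  [0,0,0,-250,-90,-42,0.2],
  [0,0,0,-280,-90,-42,0.2],
  [0,0,0,-280,-90,-42,0.2],
  [0,0,0,-280,-90,-42,0.2],
  [0,0,0,-280,-90,-42,0.2],
])

```text
time: 22.53
ee_pos: [0.5251, -0.15, 0.2113]
eef_rot: [0.655, 0.724, 0.161, 0.146]
ft_force: [0.4, 1.1, -0.1]
width: 0.0522
grip_force: 0.0
```

```bash
python3 -c "
from chk import *
import pickle
now(); T,S=chk(np.array([.588,.138,.060]),US/np.linalg.norm(US))
c0=pickle.load(open('top0.pkl','rb'))
P=cloud(T); d=P-np.array([.588,.138,.06]); u=US/np.linalg.norm(US); a=d@u; b=d@np.array([u[1],-u[0],0])
for lo,hi in((-.17,-.12),(.09,.115)):
    m=(a>lo)&(a<hi)&(abs(b)<.004); print(lo,np.median(P[m][:,2]).round(4))
hsv=cv2.cvtColor(T['pixels'],cv2.COLOR_RGB2HSV).astype(int)
m=(hsv[...,0]>18)&(hsv[...,0]<35)&(hsv[...,1]>110)&(hsv[...,2]>110)&(abs(b)<.015)&(a<-.07)&(a>-.12); print('collar a',a[m].mean().round(4),m.sum())
# bystanders: image difference around them
for n,(u0,v0) in dict(glass=(118,154),mand=(120,203),jar=(405,215)).items():
    w=np.s_[v0-14:v0+14,u0-16:u0+16]; print(n,np.abs(T['pixels'][w].astype(int)-c0['pixels'][w]).mean().round(2))
"
```

```text
t 22.5333 G [ 0.5171 -0.1508  0.2285] x [-9.870e-02  9.951e-01  1.000e-04] z [ 0.421  0.042 -0.906] F [ 0.38  1.1  -0.08] T [0.002 0.406 0.023] w 0.0522 gf 0.0
top 00000022102210000000000000000000002210122000000000000
scene 11111222222222222011001101101111112222222222200000000
rack-area z hist [1043   59   47   54    0    0    0    0    0    0    0]
-0.17 0.0661
0.09 0.0609
collar a -0.0991 13
glass 1.06
mand 1.16
jar 1.07
```

```bash
python3 -c "
from bench import r
print(r.close_job())"
```

```text
the job is handed in; nothing more can be done
None
```

The job is handed in at about 22.6 s: the rod hangs level in the dark stand with two plates each side of its middle, its collar about 9 mm clear of the post, and in the last camera check the glass, mandarin and spice jar had not moved.

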